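# Load a row of vials into the fitting blocks of a dry-bath heater

### The job

Move the row of four amber vials from the white rack into the row of blocks in the dry-bath heater, each vial into the block whose bore fits it: the slimmest vial in the narrowest bore and so on up to the widest. They are glass, so keep them upright and lower each one all the way to the bottom of its bore before letting go, never letting it drop; leave the timer and the roll of tape where they lie.

Things in the scene. Friction and masses are not known exactly. Their poses are not given: they have to be found in the camera images.
- vial_18_mid (a point): the slimmest and shortest of four amber glass vials, body 18 mm across, 78 mm tall; ribbed black cap 17 mm across, 18 mm high. Point: on its axis, 39 mm over its flat foot (cap's middle 30 mm above it); z to the cap. The vials start in any order, 67 mm apart, in a fixed white rack 290 mm long, 74 deep, 34 high (four 54 mm holes, inner floor 8 mm up).
- vial_28_mid (a point): the second slimmest of four amber glass vials, body 28 mm across, 84 mm tall; ribbed black cap 27 mm across, 18 mm high. Point: on its axis, 42 mm over its flat foot (cap's middle 33 mm above it); z to the cap. The vials start in any order, 67 mm apart, in a fixed white rack 290 mm long, 74 deep, 34 high (four 54 mm holes, inner floor 8 mm up).
- vial_38_mid (a point): the second widest of four amber glass vials, body 38 mm across, 90 mm tall; ribbed black cap 36 mm across, 18 mm high. Point: on its axis, 45 mm over its flat foot (cap's middle 36 mm above it); z to the cap. The vials start in any order, 67 mm apart, in a fixed white rack 290 mm long, 74 deep, 34 high (four 54 mm holes, inner floor 8 mm up).
- vial_48_mid (a point): the widest and tallest of four amber glass vials, body 48 mm across, 96 mm tall; ribbed black cap 46 mm across, 18 mm high. Point: on its axis, 48 mm over its flat foot (cap's middle 39 mm above it); z to the cap. The vials start in any order, 67 mm apart, in a fixed white rack 290 mm long, 74 deep, 34 high (four 54 mm holes, inner floor 8 mm up).
- block_18_bore (a point): centre of the mouth of the 25 mm bore, for the 18 mm vial, in one of four fixed aluminium blocks 66.5 mm square. Bore 36 mm deep, mouth countersunk (5 mm wide all round, 10 mm deep), top 80 mm above the worktop; y along the row, x away from the sloped control panel, z up. The blocks sit in any order, 67 mm apart, in a white dry-bath heater with a 68 mm high rim.
- block_28_bore (a point): centre of the mouth of the 35 mm bore, for the 28 mm vial, in one of four fixed aluminium blocks 66.5 mm square. Bore 36 mm deep, mouth countersunk (5 mm wide all round, 10 mm deep), top 80 mm above the worktop; y along the row, x away from the sloped control panel, z up. The blocks sit in any order, 67 mm apart, in a white dry-bath heater with a 68 mm high rim.
- block_38_bore (a point): centre of the mouth of the 45 mm bore, for the 38 mm vial, in one of four fixed aluminium blocks 66.5 mm square. Bore 36 mm deep, mouth countersunk (5 mm wide all round, 10 mm deep), top 80 mm above the worktop; y along the row, x away from the sloped control panel, z up. The blocks sit in any order, 67 mm apart, in a white dry-bath heater with a 68 mm high rim.
- block_48_bore (a point): centre of the mouth of the 55 mm bore, for the 48 mm vial, in one of four fixed aluminium blocks 66.5 mm square. Bore 36 mm deep, mouth countersunk (5 mm wide all round, 10 mm deep), top 80 mm above the worktop; y along the row, x away from the sloped control panel, z up. The blocks sit in any order, 67 mm apart, in a white dry-bath heater with a 68 mm high rim.
- timer: bystander: white bench timer, 64 x 66 x 19 mm, lying loose on the worktop at the front right; origin at the centre of its underside
- tape_white: bystander: roll of white tape, 53 mm across, 19 mm high, lying loose behind the heater; origin at the centre of its underside
Mind the look-alikes: they are no part of the job. What is shaped like the part that bears vial_28_mid but green or yellow is not meant.

How it is judged:
By the outcome, as a careful person would: the job done as asked, in the order asked, and still so for the second after the job is handed in, with the robot touching nothing.
It also fails if it takes over 106 s, if anything falls off the work surface, if the arm or the gripper's body presses on something with over 40 N, if the wrist force passes 120 N, or if a joint passes its speed limit or range.

### The arm

A 7-joint arm with a two-finger parallel gripper is mounted at the origin on a cart in front of the work surface, level with it; the furniture and walls round the work are solid. World frame = base frame: x ahead of the robot, y to its left, z up, the work surface at z = 0. Lengths are in m, angles in rad, forces in N, time in s.
With the tool pointing down it reaches from about 0.4 to 0.85 m from the base axis. Payload 10.4 kg.
Tool frame: the origin (TCP) lies at the very end of the fingers, on their centre line; the grasp point (between the pads) lies 19 mm behind it (manip.grip_point_offset is the z of the grasp point in the tool frame, in m); z points along the fingers, y is the direction in which the jaws open and shut (so a half turn about z gives the same grasp; the last joint's range is limited). The gripper opens to 85 mm and grips with 20 to 120 N. Pads are 22 mm wide; open, the fingers measure 114 mm over their backs; the gripper's body (76 mm by 85 mm) begins 54 mm behind the grasp point. The pads swing forward as they close: fully open they stand 13 mm farther back than shut.
Start: joints at [-1.186, 0.332, -0.065, 1.46, 0.022, 1.35, -0.088], TCP at [0.248, 0.574, 0.231] pointing down, gripper open.
Joint ranges: [-2.6, 2.6], [-0.5, 2.12], [-1.47, 1.34], [0.16, 2.42], [-1.27, 4.41], [0.06, 2.06], [-2.6, 2.6]. Speed limits (rad/s): [2.22, 2.22, 2.79, 2.79, 3.14, 3.14, 3.14].

### API

Orientations are given as a unit quaternion [x, y, z, w].
In Python, from workcell import manip, camera, get_calibration, hand_in gives the robot as it stands.
- The arm moves only by the shell command python3 -m pendant 'ROWS' [FORCE]. ROWS is JSON, a list of rows, each a list of 5 numbers: the shift along the tool's x, y, z in units of 40 mm (1.0 is 40 mm), then the turn about the tool's z in units of 6 degrees (1.0 is 6 degrees), then the closure, from 0 (fully open) to 1 (shut). A call has 1 to 5 rows; each row is the pose to reach, as a shift and turn from the pose commanded when the call began, along the tool's axes at that moment; what a row does not reach only later rows make up. A row lasts 1/8 s, in which the tool goes at most 62.5 mm and 10.7 degrees, less where a joint would pass 70% of its speed; a pose out of reach is approached as far as the arm can. A call with a gripper value outside its range is refused whole. The fingers move at their own pace and stop on an object; FORCE is the grip in N (left out, the last holds). Time passes only in rows, so rows that repeat a pose let the fingers close. It gives the time, the measured TCP pose, the force and the opening at its end, in the units of the state.
- manip.get_obs(): the state, without advancing time (a new reading comes with each control period).
- camera(name): name is "side" or "top"; returns (picture, depth): 480x640x3 uint8, red, green, blue; 480x640 float32, m along the optical axis (not along the pixel's ray), 0 where there is no reading.
- get_calibration(name): a dict with "vfov" (degrees; the focal length in pixels is half the picture's height over the tangent of half this angle, whatever the lens; pixels are square), "cx", "cy" (the principal point, pixels), "distortion" ([k1, k2, p1, p2, k3] as OpenCV has them; the pictures are not rectified), "position" and "rotation" of the camera in the world. Camera axes: x right, y down, z forward; pixel columns grow to the right and rows downward; lengths in m; the calibration is good to about 2 mm. A picture is of the moment at which its call begins. get_calibration takes no time and is no camera call.
- hand_in(): hands the job in, once; it reports no verdict.
The state is a dict: "clock": time; "joint_pos": joint angles; "joint_velocities": joint speeds; "tau": joint torques, N m; "position": TCP position; "ee_rot": TCP orientation; "ft_force": force on the tool from outside, world axes, zero at the start; "torque": the same for the moment, N m; "grip_width": opening from 0.0 (shut) to 1.0 (fully open).
Only numpy, scipy, OpenCV 4.12 (cv2) and the standard library are available. Lean on these libraries where they do the work, as an engineer would, in place of code of your own. Each camera call takes 0.05 s, during which the arm holds its last target.

## Working session

There is one attempt and no reset: what is moved stays moved. The work goes in short steps, Python scripts to look and compute and a shell command to move; the robot and the scene stay as the last step left them, time stands still between calls to the robot, and variables do not carry over. Pictures are saved under pics/ and viewed, and the job is handed in when it is done.

```bash
mkdir -p pics; ls
cat > h.py <<'E'
import numpy as np,cv2
from workcell import manip,camera,get_calibration
def snap(n,f):
    p,d=camera(n); cv2.imwrite(f'pics/{f}.png',p[:,:,::-1]); np.save(f'pics/{f}.npy',d); return p,d
def K(n):
    c=get_calibration(n); f=240/np.tan(np.radians(c['vfov'])/2)
    return np.array([[f,0,c['cx']],[0,f,c['cy']],[0,0,1]]),np.array(c['distortion'],float),np.array(c['position']),np.array(c['rotation'])
def ray(n,uv):
    k,d,p,R=K(n); q=cv2.undistortPoints(np.array(uv,float).reshape(-1,1,2),k,d).reshape(-1,2)
    return p,(R@np.c_[q,np.ones(len(q))].T).T
def onplane(n,uv,z):
    p,r=ray(n,uv); return p+r*((z-p[2])/r[:,2])[:,None]
def proj(n,X):
    k,d,p,R=K(n); return cv2.projectPoints((np.atleast_2d(X)-p)@R,np.zeros(3),np.zeros(3),k,d)[0].reshape(-1,2)
E
python3 - <<'E'
from h import *
for n in('side','top'):
    c=get_calibration(n);print(n,c); snap(n,n+'0')
o=manip.get_obs()
print({k:np.round(v,3) for k,v in o.items()},manip.grip_point_offset)
E
```

```text
pics
side {'vfov': 42.320974301813216, 'cx': 320.96176288498276, 'cy': 228.54608039771597, 'distortion': array([0.05806117, 0.        , 0.        , 0.        , 0.        ]), 'position': array([0.8414583 , 0.53278936, 1.24023365]), 'rotation': array([ 0.20269901,  0.94609242, -0.24689481, -0.05352761])}
top {'vfov': 48.032506492773, 'cx': 315.3160637530508, 'cy': 229.7986074622841, 'distortion': array([0.04182656, 0.        , 0.        , 0.        , 0.        ]), 'position': array([ 0.48213852, -0.05650882,  1.44357025]), 'rotation': array([-0.70015333,  0.71283479, -0.02279087,  0.03365197])}
{'clock': np.float64(0.1), 'joint_pos': array([-1.186,  0.333, -0.065,  1.461,  0.022,  1.35 , -0.089]), 'joint_velocities': array([-0.   , -0.001, -0.001, -0.002,  0.002,  0.001,  0.001]), 'tau': array([ 2.0000e-03, -6.2674e+01,  5.0000e-02, -3.9243e+01,  1.6000e-02,
        7.0000e-03, -0.0000e+00]), 'position': array([0.248, 0.573, 0.231]), 'ee_rot': array([ 0.202,  0.979, -0.001, -0.   ]), 'ft_force': array([-0.452,  0.374,  0.222]), 'torque': array([ 0.072,  0.01 , -0.005]), 'grip_width': np.float64(0.999)} -0.0187
```

```bash
sed -i "s/np.array(c\['rotation'\])/Rot.from_quat(c['rotation']).as_matrix()/; 1i from scipy.spatial.transform import Rotation as Rot" h.py; cat h.py|head -3
```

```text
from scipy.spatial.transform import Rotation as Rot
import numpy as np,cv2
from workcell import manip,camera,get_calibration
```

View pics/side0.png

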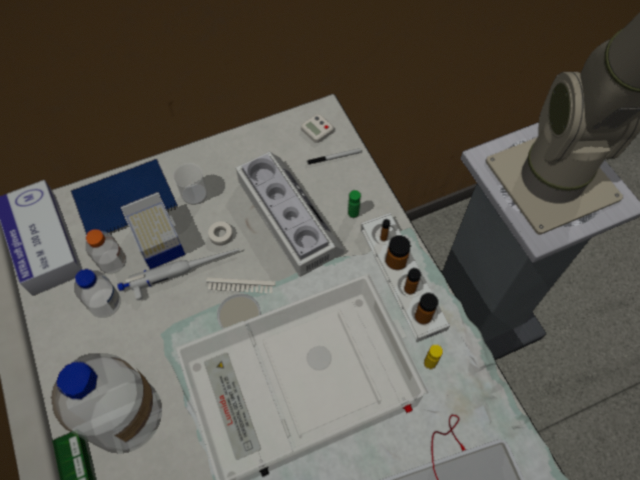

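View pics/top0.png

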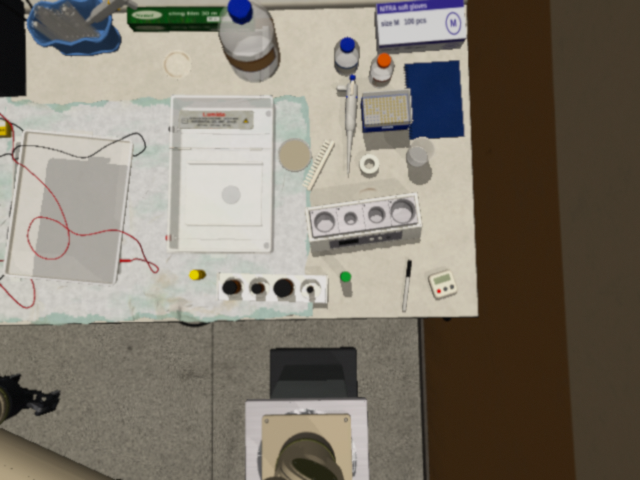

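Run:
```python
import cv2,numpy as np
t=cv2.imread('pics/top0.png');s=cv2.imread('pics/side0.png')
a=cv2.resize(t[185:310,180:440],None,fx=3,fy=3,interpolation=3)
cv2.imwrite('pics/c1.png',a)
b=cv2.resize(s[140:380,230:460],None,fx=2.5,fy=2.5,interpolation=3)
cv2.imwrite('pics/c2.png',b)
```

```text
(no output)
```

View pics/c1.png

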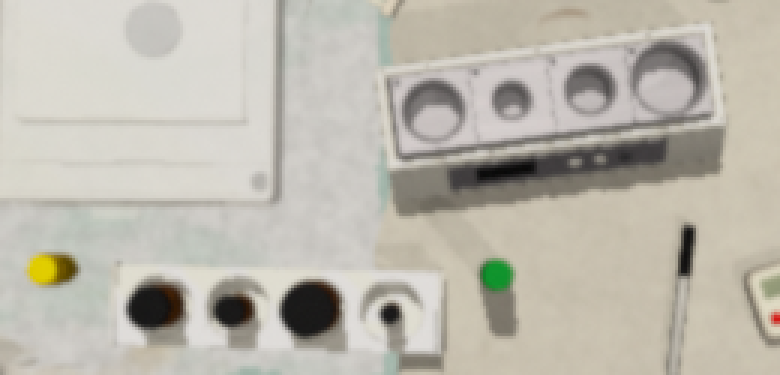

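View pics/c2.png

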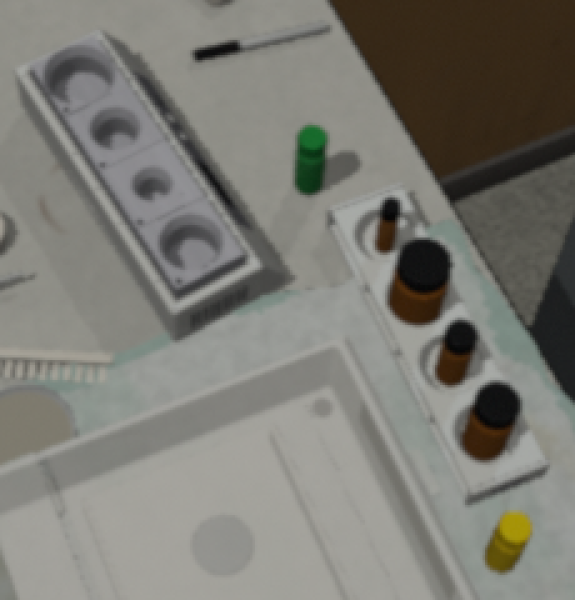

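Run:
```python
from h import *
# caps
for n in('top','side'):
    p=cv2.imread(f'pics/{n}0.png'); d=np.load(f'pics/{n}0.npy')
    m=(p.max(2)<45).astype(np.uint8)
    roi=np.zeros_like(m)
    if n=='top': roi[268:302,215:330]=1
    else: roi[205:325,370:445]=1
    m*=roi
    k,l,s,c=cv2.connectedComponentsWithStats(m,connectivity=4)
    for i in range(1,k):
        if s[i,4]>15:
            z=[.077,.083,.089,.095]
            print(n,c[i].round(1),s[i],[onplane(n,[c[i]],h)[0,:2].round(4).tolist() for h in z], np.median(d[l==i]))
# depth point cloud
for n in('top','side'):
    d=np.load(f'pics/{n}0.npy'); v,u=np.mgrid[:480,:640]
    p,r=ray(n,np.c_[u.ravel(),v.ravel()])
    P=(p+r*d.reshape(-1,1)).reshape(480,640,3); np.save(f'pics/{n}0_P.npy',P)
    if n=='top':
        print(P[250,250],P[231,225])
        for v_ in range(276,302,3): print(v_,[tuple((P[v_,u_]*1000).round().astype(int)) for u_ in (232,258,284,310)])
```

```text
top [282.8 287.8] [275 280  17  17 224] [[0.4462, 0.0482], [0.4464, 0.0478], [0.4465, 0.0473], [0.4467, 0.0469]] 1.3349423
top [230.2 287. ] [224 281  14  13 143] [[0.4507, 0.1811], [0.4508, 0.18], [0.451, 0.179], [0.4511, 0.1779]] 1.3441806
top [256.9 288.3] [252 285  11   8  69] [[0.4463, 0.1136], [0.4464, 0.1128], [0.4466, 0.1121], [0.4468, 0.1113]] 1.3481423
side [423.9 211.1] [407 205  38  16 255] [[0.3502, -0.0091], [0.3527, -0.0064], [0.3552, -0.0036], [0.3578, -0.0008]] 2.4447963
side [385.6 224.1] [383 220   6   9  46] [[0.4412, -0.0141], [0.4433, -0.0113], [0.4453, -0.0084], [0.4474, -0.0056]] 1.3326895
side [398.9 246.2] [389 236  21  21 351] [[0.44, 0.0453], [0.4421, 0.0478], [0.4442, 0.0503], [0.4462, 0.0528]] 1.2837
side [443.3 271.4] [441 267   4   9  17] [[0.3839, 0.1347], [0.3863, 0.1368], [0.3886, 0.1388], [0.391, 0.1409]] 2.0576844
side [413.6 275.3] [408 269  12  13 131] [[0.444, 0.1177], [0.446, 0.1198], [0.4481, 0.122], [0.4501, 0.1241]] 1.2657609
side [428.1 302.4] [419 294  19  18 253] [[0.4461, 0.1824], [0.4481, 0.1842], [0.4502, 0.186], [0.4522, 0.1879]] 1.2
[... 1062 characters left out ...]
)), (np.int64(440), np.int64(109), np.int64(93)), (np.int64(439), np.int64(43), np.int64(104)), (np.int64(437), np.int64(-21), np.int64(87))]
294 [(np.int64(430), np.int64(190), np.int64(1)), (np.int64(429), np.int64(120), np.int64(5)), (np.int64(432), np.int64(44), np.int64(99)), (np.int64(427), np.int64(-18), np.int64(5))]
297 [(np.int64(424), np.int64(185), np.int64(30)), (np.int64(422), np.int64(117), np.int64(29)), (np.int64(420), np.int64(50), np.int64(12)), (np.int64(419), np.int64(-18), np.int64(7))]
300 [(np.int64(415), np.int64(190), np.int64(1)), (np.int64(415), np.int64(117), np.int64(31)), (np.int64(414), np.int64(49), np.int64(33)), (np.int64(412), np.int64(-19), np.int64(33))]
```

Run:
```python
from h import *
tops={'38':(.175,.098),'28':(.11,.092),'48':(.046,.104),'18':(-.02,.086)}
for n in('top','side'):
    P=np.load(f'pics/{n}0_P.npy')
    for k,(y,z) in tops.items():
        m=(abs(P[...,1]-y)<.03)&(abs(P[...,0]-.447)<.035)&(abs(P[...,2]-z)<.005)
        q=P[m]; (c,r)=cv2.minEnclosingCircle((q[:,:2]*1000).astype(np.float32))
        print(n,k,m.sum(),(q.mean(0)*1000).round(1),'ext',((q.max(0)+q.min(0))*500).round(1),np.ptp(q,axis=0).round(3),np.round(c,1),round(r,1))
# heater
    m=(abs(P[...,2]-.08)<.004)&(P[...,0]>.5)&(P[...,0]<.75)&(P[...,1]<.02)&(P[...,1]>-.32)
    q=P[m]; print(n,m.sum(),cv2.minAreaRect((q[:,:2]*1000).astype(np.float32)), np.median(q[:,2]))
```

```text
top 38 139 [452.  180.4  96.6] ext [451.3 180.8  97.3] [0.035 0.035 0.008] [451.7 180.5] 18.0
top 28 83 [447.2 113.4  91. ] ext [447.4 113.7  91.2] [0.025 0.025 0.008] [446.9 114. ] 13.2
top 48 252 [447.6  47.9 103.1] ext [447.8  48.2 103.9] [0.042 0.045 0.01 ] [447.8  48.2] 23.0
top 18 32 [442.3 -19.3  85.3] ext [442.4 -19.4  86.4] [0.015 0.013 0.009] [442.6 -19.3] 8.2
top 1350 ((625.5586547851562, -159.23294067382812), (70.74852752685547, 267.5195007324219), 7.274077892303467) 0.07934860289534229
side 38 244 [449.8 185.9  98.1] ext [449.3 185.1  98.3] [0.036 0.036 0.009] [448.8 184.9] 19.1
side 28 126 [445.4 119.8  91.8] ext [444.9 118.4  92.2] [0.027 0.027 0.009] [445.  118.3] 14.3
side 48 340 [445.6  54.1 103.9] ext [444.3  52.6 104. ] [0.045 0.045 0.01 ] [444.9  53.8] 24.4
side 18 53 [440.7 -13.7  85.5] ext [441.3 -13.1  85.9] [0.02  0.016 0.01 ] [441.3 -13.8] 10.2
side 1806 ((623.0523681640625, -155.44805908203125), (68.2249526977539, 271.666259765625), 6.807453632354736) 0.0797130757544866
```

Run:
```python
from h import *
v,u=np.mgrid[:480,:640]
B={'38':(.612,-.0576),'18':(.6202,-.1241),'28':(.6284,-.1905),'48':(.6366,-.257)}
off={'top':(.0012,-.002),'side':(-.0012,.002)}
for n in('top','side'):
    P=np.load(f'pics/{n}0_P.npy'); X=onplane(n,np.c_[u.ravel(),v.ravel()],.08).reshape(480,640,3)
    a=np.radians(7.04)
    for k,c in B.items():
        dx=X[...,0]-c[0]-off[n][0]; dy=X[...,1]-c[1]-off[n][1]
        bx=dx*np.cos(a)+dy*np.sin(a); by=-dx*np.sin(a)+dy*np.cos(a)
        m=(np.hypot(bx,by)<int(k)/2000+.0035+.005+.004)&(P[...,2]<.0785)&(abs(bx)<.034)&(abs(by)<.034)
        q=X[m]; print(n,k,m.sum(),(q.mean(0)*1000).round(1),cv2.minEnclosingCircle((q[:,:2]*1000).astype(np.float32)))
print()
```

```text
top 38 402 [612.8 -59.5  80. ] ((613.219482421875, -59.59270095825195), 31.462135314941406)
top 18 164 [ 621.6 -126.1   80. ] ((621.8967895507812, -126.00608825683594), 20.98453712463379)
top 28 264 [ 628.9 -192.2   80. ] ((629.6360473632812, -192.4036102294922), 26.369518280029297)
top 48 529 [ 636.9 -258.9   80. ] ((637.6044921875, -258.75372314453125), 36.37230682373047)
side 38 467 [612. -55.  80.] ((610.7291870117188, -55.562557220458984), 31.395092010498047)
side 18 170 [ 619.3 -121.7   80. ] ((618.8583374023438, -122.1101303100586), 21.24921417236328)
side 28 270 [ 627.2 -188.3   80. ] ((627.63671875, -188.37783813476562), 26.11004066467285)
side 48 546 [ 635.8 -253.8   80. ] ((635.5438842773438, -255.03981018066406), 36.29340744018555)
```

```bash
python3 -m pendant '[[0,0,0,1.7,0.3],[0,0,0,3.4,0.3],[0,0,0,5.1,0.3],[0,0,0,6.8,0.3],[0,0,0,8.5,0.3]]' 30
```

```text
clock: 0.72
position: [0.2477, 0.5736, 0.2308]
ee_rot: [0.607, 0.795, -0.0, 0.0]
ft_force: [0.1, -0.1, -0.0]
grip_width: 0.701
```

```bash
python3 -m pendant '[[0,0,0,1.5,0.3],[0,0,0,2.55,0.3],[0,0,0,2.55,0.3]]'; python3 -c "
from h import *
o=manip.get_obs();print(Rot.from_quat(o['ee_rot']).as_matrix().round(4),o['position'],o['joint_pos'].round(2))"
```

```text
clock: 1.1
position: [0.2477, 0.5736, 0.2309]
ee_rot: [0.705, 0.709, -0.0, 0.0]
ft_force: [-0.2, 0.2, 0.4]
grip_width: 0.7
[[-6.7e-03  1.0e+00 -1.0e-04]
 [ 1.0e+00  6.7e-03 -6.0e-04]
 [-6.0e-04 -1.0e-04 -1.0e+00]] [0.2477325  0.57362419 0.23093593] [-1.31  0.33  0.09  1.47 -0.03  1.35 -1.21]
```

```bash
python3 -m pendant '[[-1,0.8,-0.2,0,0.3],[-2.2,1.6,-0.5,0,0.3],[-3.5,2.4,-0.5,0,0.3],[-4.8,3.2,-0.5,0,0.3],[-6.1,4,-0.5,0,0.3]]'; python3 -m pendant '[[-1.4,0.2,0,0,0.3],[-2.8,0.4,0,0,0.3],[-4.2,0.6,0,0,0.3],[-5.6,0.7,0,0,0.3],[-7,0.75,0,0,0.3]]'; python3 -m pendant '[[-1.4,0,0,0,0.3],[-1.65,0,0,0,0.3],[-1.65,0,0,0,0.3],[-1.65,0,0,0,0.3]]'
```

```text
clock: 1.72
position: [0.4101, 0.3288, 0.2514]
ee_rot: [0.704, 0.71, 0.0, -0.0]
ft_force: [0.7, -0.0, 0.5]
grip_width: 0.701
clock: 2.35
position: [0.4408, 0.049, 0.2513]
ee_rot: [0.704, 0.71, 0.0, 0.0]
ft_force: [1.4, 0.1, 0.5]
grip_width: 0.702
clock: 2.85
position: [0.4413, -0.0136, 0.2512]
ee_rot: [0.704, 0.71, -0.0, -0.0]
ft_force: [0.3, -0.1, 0.1]
grip_width: 0.699
```

Run:
```python
from h import *
ims=[]
for n,(r,c) in (('top',(230,250)),('side',(120,330))):
    p,d=snap(n,n+'1')
    q=proj(n,manip.get_obs()['position'])[0]; print(n,q)
    a=p[r:r+110,c:c+110] if n=='top' else p[r:r+130,c:c+130]
    ims.append(cv2.resize(np.ascontiguousarray(a),(390,390),interpolation=3))
cv2.imwrite('pics/c3.png',np.hstack(ims)[:,:,::-1])
```

```text
top [304.84749751 291.80021786]
side [394.03614483 179.18691619]
```

View pics/c3.png

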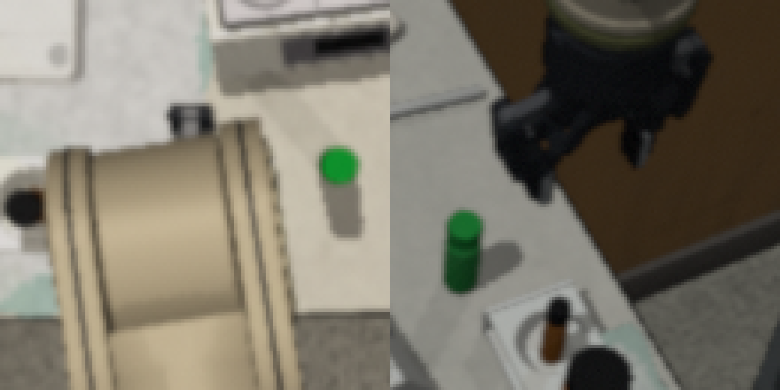

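```bash
python3 -m pendant '[[-0.08,0,1,0,0.3],[-0.08,0,2,0,0.3],[-0.08,0,3,0,0.3],[-0.08,0,4,0,0.3],[-0.08,0,4.4,0,0.3]]'; python3 -m pendant '[[0,0,0.3,0,0.3],[0,0,0.4,0,0.3],[0,0,0.4,0,0.3]]'
python3 - <<'E'
from h import *
p,d=snap('side','side2')
cv2.imwrite('pics/c4.png',cv2.resize(np.ascontiguousarray(p[150:300,320:470]),(600,600),interpolation=3)[:,:,::-1])
E
```

```text
clock: 3.58
position: [0.44, -0.0176, 0.0731]
ee_rot: [0.704, 0.71, -0.001, -0.001]
ft_force: [0.4, -0.5, 0.8]
grip_width: 0.698
clock: 3.95
position: [0.4416, -0.0181, 0.0596]
ee_rot: [0.705, 0.709, 0.0, 0.0]
ft_force: [-0.1, 0.1, 0.4]
grip_width: 0.705
```

View pics/c4.png

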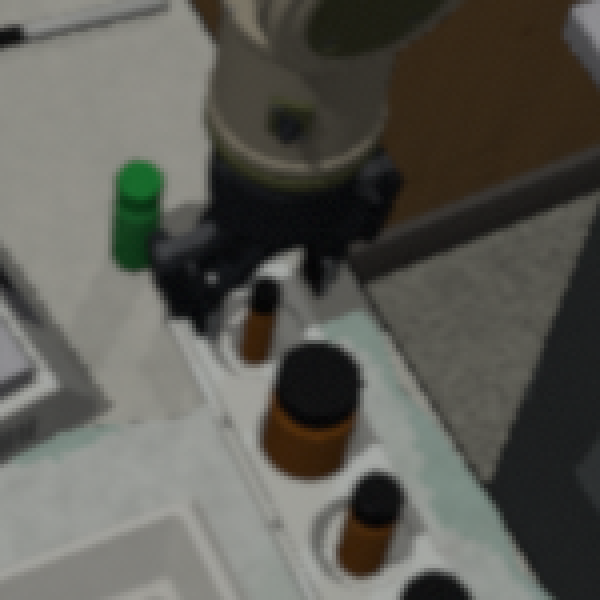

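```bash
python3 -m pendant '[[0,0,0,0,0.45],[0,0,0,0,0.6],[0,0,0,0,0.75],[0,0,0,0,0.85],[0,0,0,0,0.95]]' 30; python3 -m pendant '[[0,0,0,0,0.98],[0,0,0,0,0.98],[0,0,0,0,0.98]]'; python3 -m pendant '[[0,0,-0.2,0,0.98],[0,0,-0.5,0,0.98],[0,0,-0.5,0,0.98]]';  python3 - <<'E'
from h import *
p,d=snap('side','side3')
cv2.imwrite('pics/c5.png',cv2.resize(np.ascontiguousarray(p[150:300,320:470]),(600,600),interpolation=3)[:,:,::-1])
E
```

```text
clock: 4.62
position: [0.4414, -0.0183, 0.0595]
ee_rot: [0.705, 0.709, 0.0, -0.0]
ft_force: [-1.6, 0.1, 4.7]
grip_width: 0.182
clock: 5.0
position: [0.4414, -0.0183, 0.0594]
ee_rot: [0.705, 0.709, 0.0, -0.0]
ft_force: [-2.2, -1.0, 4.8]
grip_width: 0.186
clock: 5.38
position: [0.4421, -0.0181, 0.0804]
ee_rot: [0.705, 0.709, 0.001, 0.0]
ft_force: [1.1, 1.0, 0.4]
grip_width: 0.186
```

View pics/c5.png

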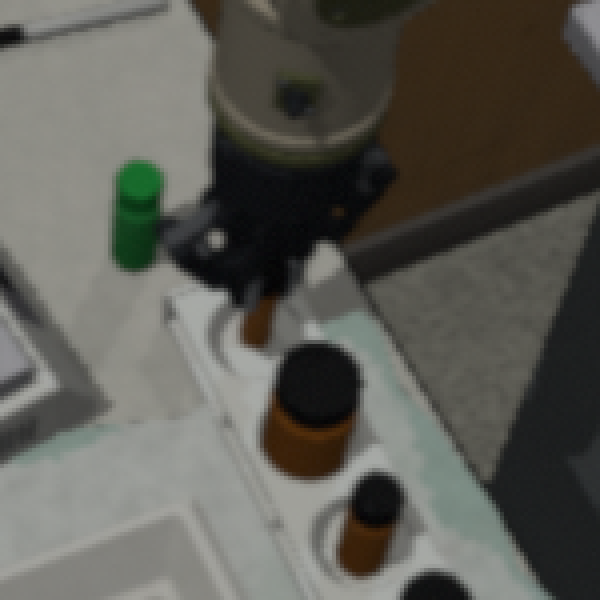

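```bash
python3 -m pendant '[[0,0,-0.8,0,0.98],[0,0,-1.6,0,0.98],[0,0,-2.4,0,0.98],[0,0.5,-2.6,0,0.98],[-0.4,1.3,-2.6,0,0.98]]'; python3 -m pendant '[[-0.6,0.8,0,0,0.98],[-1.2,1.6,0,0,0.98],[-1.8,2.4,0,0,0.98],[-2.2,3,0,0,0.98],[-2.32,3.14,0,0,0.98]]'; python3 -m pendant '[[0,0,0,0,0.98],[0,0,0,0,0.98]]';  python3 - <<'E'
from h import *
p,d=snap('side','side4')
q=np.ascontiguousarray(p[130:280,220:370]);cv2.imwrite('pics/c6.png',cv2.resize(q,(600,600),interpolation=3)[:,:,::-1])
E
```

```text
clock: 6.05
position: [0.4943, -0.0328, 0.1841]
ee_rot: [0.704, 0.71, 0.001, -0.0]
ft_force: [0.6, -0.8, -0.9]
grip_width: 0.18
clock: 6.68
position: [0.62, -0.1272, 0.1823]
ee_rot: [0.705, 0.709, -0.001, -0.0]
ft_force: [-0.4, 0.4, 0.1]
grip_width: 0.186
clock: 6.92
position: [0.619, -0.1253, 0.1834]
ee_rot: [0.705, 0.709, 0.0, -0.0]
ft_force: [-0.4, 0.8, 0.1]
grip_width: 0.187
```

View pics/c6.png

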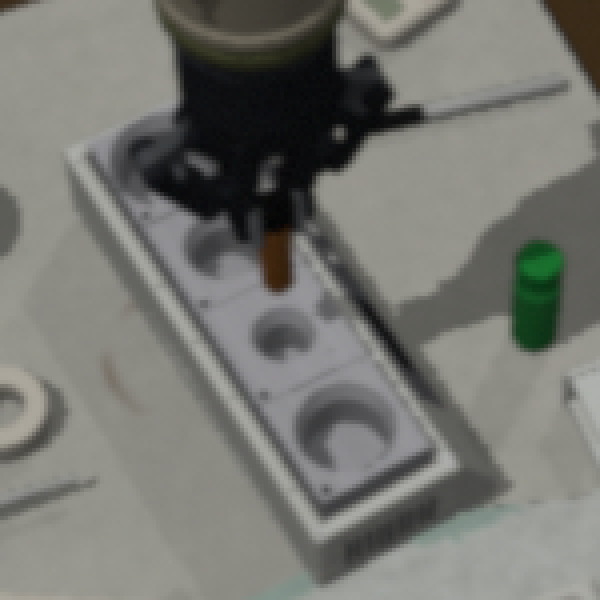

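Run:
```python
from h import *
p=cv2.imread('pics/side4.png')
hsv=cv2.cvtColor(p,cv2.COLOR_BGR2HSV); m=((hsv[...,0]<20)&(hsv[...,1]>140)&(hsv[...,2]>40)).astype(np.uint8); m[:180]=0;m[210:]=0;m[:,:275]=0;m[:,305:]=0
ys,xs=np.nonzero(m)
for y in sorted(set(ys)): print(y,xs[ys==y].min(),xs[ys==y].max())
print(onplane('side',[(288.8,200.5),(288.8,199.5)],.132))
```

```text
188 287 291
189 286 291
190 287 291
191 287 290
192 286 291
193 286 291
194 286 291
195 286 291
196 287 291
197 287 291
198 287 291
199 287 291
200 287 291
201 288 290
[[ 0.61959921 -0.12242428  0.132     ]
 [ 0.6186419  -0.12470558  0.132     ]]
```

```bash
python3 -m pendant '[[0.04,0.01,0.5,0,0.98],[0.04,0.01,1,0,0.98],[0.04,0.01,1.3,0,0.98],[0.04,0.01,1.5,0,0.98],[0.04,0.01,1.6,0,0.98]]';python3 -m pendant '[[0,0,0.2,0,0.98],[0,0,0.35,0,0.98],[0,0,0.45,0,0.98],[0,0,0.45,0,0.98]]'
```

```text
clock: 7.6
position: [0.6199, -0.1246, 0.1188]
ee_rot: [0.705, 0.709, -0.0, -0.0]
ft_force: [0.7, -0.0, -0.2]
grip_width: 0.188
clock: 8.1
position: [0.6198, -0.1244, 0.101]
ee_rot: [0.705, 0.709, -0.0, -0.0]
ft_force: [0.3, -0.4, 0.9]
grip_width: 0.184
```

Now creep down to contact.

```bash
python3 -m pendant '[[0,0,0.05,0,0.98],[0,0,0.1,0,0.98],[0,0,0.1,0,0.98]]';python3 -m pendant '[[0,0,0.04,0,0.98],[0,0,0.04,0,0.98]]'; python3 -m pendant '[[0,0,0.04,0,0.98],[0,0,0.04,0,0.98]]'
```

```text
clock: 8.48
position: [0.6199, -0.1244, 0.0972]
ee_rot: [0.705, 0.709, 0.0, -0.0]
ft_force: [0.6, -0.7, -0.3]
grip_width: 0.182
clock: 8.72
position: [0.62, -0.1245, 0.0957]
ee_rot: [0.705, 0.709, 0.0, 0.0]
ft_force: [-0.2, -0.3, -0.4]
grip_width: 0.181
clock: 8.98
position: [0.6205, -0.1247, 0.0955]
ee_rot: [0.705, 0.709, 0.001, 0.0]
ft_force: [-3.6, 1.6, 11.4]
grip_width: 0.185
```

```bash
python3 -m pendant '[[0,0,-0.01,0,0.75],[0,0,-0.01,0,0.65],[0,0,-0.01,0,0.5],[0,0,-0.01,0,0.4],[0,0,-0.01,0,0.4]]';python3 -m pendant '[[0,0,-0.3,0,0.4],[0,0,-1,0,0.4],[0,0,-2,0,0.4],[0,0,-3,0,0.3],[0,0,-3,0,0.3]]';  python3 - <<'E'
from h import *
p,d=snap('side','side5')
q=np.ascontiguousarray(p[130:280,220:370]);cv2.imwrite('pics/c7.png',cv2.resize(q,(600,600),interpolation=3)[:,:,::-1])
E
```

```text
clock: 9.6
position: [0.6199, -0.1245, 0.0944]
ee_rot: [0.705, 0.709, -0.0, -0.0]
ft_force: [0.2, 0.2, -0.0]
grip_width: 0.6
clock: 10.22
position: [0.6215, -0.1253, 0.2188]
ee_rot: [0.705, 0.709, 0.002, 0.002]
ft_force: [-0.3, 0.1, -0.1]
grip_width: 0.702
```

View pics/c7.png

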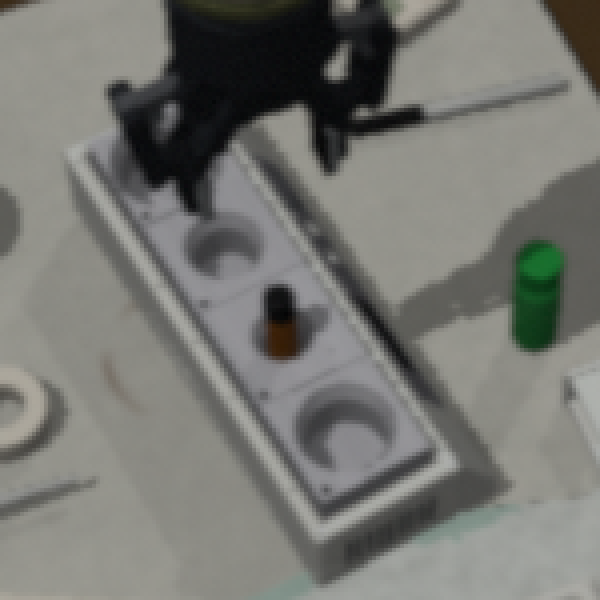

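```bash
python3 -m pendant '[[0.9,-0.9,0,0,0.2],[1.8,-1.8,0,0,0.2],[2.7,-2.7,0,0,0.2],[3.6,-3.6,0,0,0.2],[4.4,-4.33,0,0,0.15]]';python3 -m pendant '[[0,0,0,0,0.15],[0,0,0,0,0.15]]'
```

```text
clock: 10.9
position: [0.4438, 0.0518, 0.2139]
ee_rot: [0.705, 0.71, -0.0, -0.0]
ft_force: [-0.0, 1.0, 0.2]
grip_width: 0.85
clock: 11.15
position: [0.4457, 0.0501, 0.2143]
ee_rot: [0.705, 0.709, -0.0, -0.0]
ft_force: [1.4, 0.6, -0.6]
grip_width: 0.847
```

```bash
python3 -m pendant '[[0.01,0.01,0.8,0,0.15],[0.01,0.01,1.6,0,0.15],[0.01,0.01,2.2,0,0.15],[0.01,0.01,2.6,0,0.15],[0.01,0.01,2.6,0,0.15]]';  python3 - <<'E'
from h import *
p,d=snap('side','side6')
q=np.ascontiguousarray(p[170:320,330:480]);cv2.imwrite('pics/c8.png',cv2.resize(q,(600,600),interpolation=3)[:,:,::-1])
E
```

```text
clock: 11.78
position: [0.4458, 0.0495, 0.1094]
ee_rot: [0.706, 0.708, -0.002, -0.0]
ft_force: [-0.4, -0.1, 0.8]
grip_width: 0.852
```

View pics/c8.png

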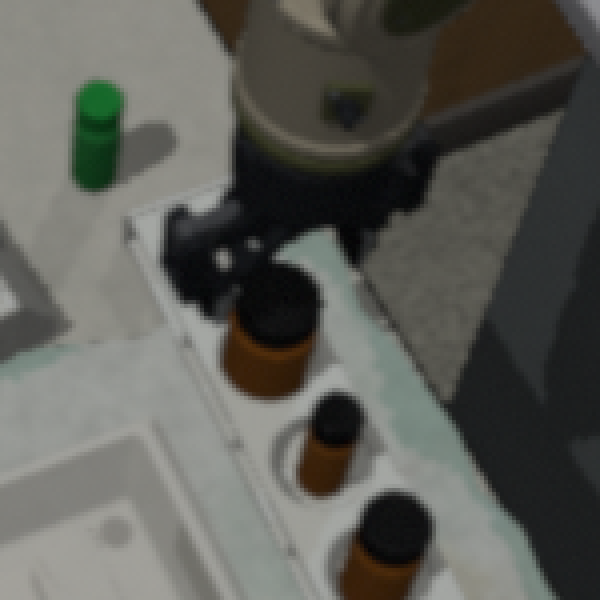

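```bash
python3 -m pendant '[[0.03,0,0.4,0,0.15],[0.03,0,0.7,0,0.15],[0.03,0,0.9,0,0.15],[0.03,0,0.9,0,0.2],[0.03,0,0.9,0,0.3]]'; python3 -m pendant '[[0,0,0,0,0.38],[0,0,0,0,0.44],[0,0,0,0,0.52],[0,0,0,0,0.6],[0,0,0,0,0.6]]' 40;python3 -m pendant '[[0,0,-0.1,0,0.6],[0,0,-0.3,0,0.6],[0,0,-0.5,0,0.6],[0,0,-0.5,0,0.6]]'
python3 - <<'E'
from h import *
p,d=snap('side','side7')
q=np.ascontiguousarray(p[170:320,330:480]);cv2.imwrite('pics/c9.png',cv2.resize(q,(600,600),interpolation=3)[:,:,::-1])
E
```

```text
clock: 12.45
position: [0.4464, 0.0521, 0.0749]
ee_rot: [0.705, 0.709, 0.0, 0.0]
ft_force: [-0.4, 0.3, -0.2]
grip_width: 0.702
clock: 13.08
position: [0.446, 0.0523, 0.0751]
ee_rot: [0.705, 0.709, 0.0, -0.0]
ft_force: [-5.5, -1.4, 10.6]
grip_width: 0.523
clock: 13.58
position: [0.4466, 0.0523, 0.0953]
ee_rot: [0.705, 0.709, 0.001, 0.0]
ft_force: [0.7, 0.1, -0.9]
grip_width: 0.52
```

View pics/c9.png

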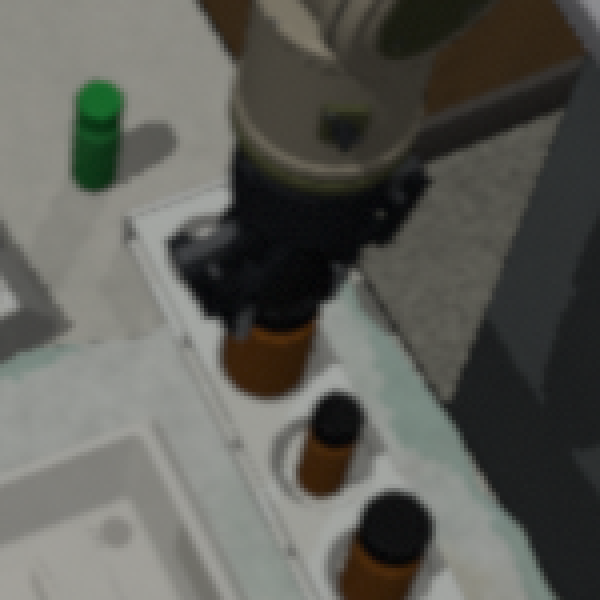

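Run:
```python
from h import *
for f in('side6','side7'):
    p=cv2.imread(f'pics/{f}.png');hsv=cv2.cvtColor(p,cv2.COLOR_BGR2HSV)
    m=(hsv[...,0]<20)&(hsv[...,1]>140)&(hsv[...,2]>40); m[:230]=0;m[275:]=0;m[:,:380]=0;m[:,410:]=0
    ys,xs=np.nonzero(m); print(f,ys.min(),ys.max(),xs.min(),xs.max())
print(proj('side',[[.446,.052,z] for z in(.008,.028,.086,.106)]))
```

```text
side6 248 268 386 407
side7 251 268 386 407
[[394.47027985 264.14717684]
 [395.42888592 260.11552013]
 [398.35651454 247.81366941]
 [399.42046634 243.34706591]]
```

```bash
python3 -m pendant '[[0,0,-0.8,0,0.6],[0,0,-1.8,0,0.6],[0,0,-2.8,0,0.6],[-0.3,0.2,-3.1,0,0.6],[-0.9,0.8,-3.1,0,0.6]]';python3 -m pendant '[[-0.9,0.7,0,0,0.6],[-2,1.4,0,0,0.6],[-3.1,2.1,0,0,0.6],[-4.2,2.8,0,0,0.6],[-5.3,3.5,0,0,0.6]]';python3 -m pendant '[[-0.9,0.4,0,0,0.6],[-1.4,0.4,0,0,0.6],[-1.5,0.4,0,0,0.6],[-1.51,0.4,0,0,0.6],[-1.51,0.4,0,0,0.6]]'
python3 - <<'E'
from h import *
p,d=snap('side','side8')
q=np.ascontiguousarray(p[110:260,210:360]);cv2.imwrite('pics/c10.png',cv2.resize(q,(600,600),interpolation=3)[:,:,::-1])
E
```

```text
clock: 14.25
position: [0.4788, 0.0164, 0.2187]
ee_rot: [0.704, 0.71, 0.001, -0.0]
ft_force: [-0.0, -0.3, -1.8]
grip_width: 0.519
clock: 14.88
position: [0.6202, -0.197, 0.2167]
ee_rot: [0.705, 0.709, -0.001, -0.0]
ft_force: [1.4, 0.5, -0.1]
grip_width: 0.525
clock: 15.5
position: [0.6362, -0.2538, 0.2183]
ee_rot: [0.704, 0.71, 0.0, -0.0]
ft_force: [-0.5, -1.4, -1.4]
grip_width: 0.52
```

View pics/c10.png

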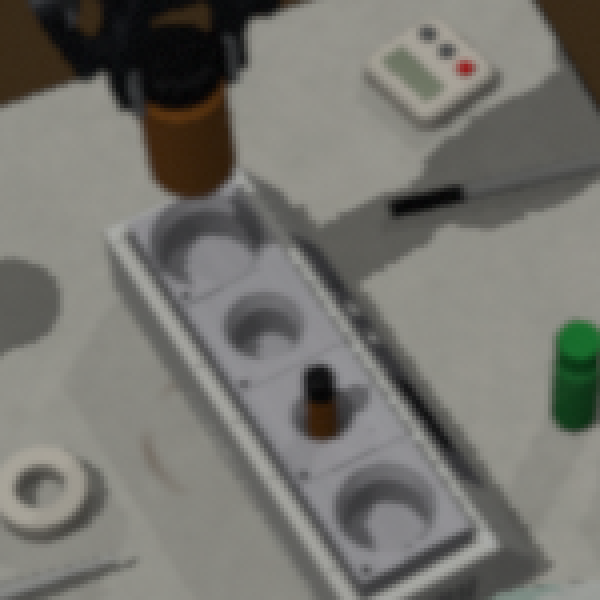

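```bash
python3 -m pendant '[[-0.03,0,0.5,0,0.6],[-0.03,0,1,0,0.6],[-0.03,0,1.4,0,0.6],[-0.03,0,1.5,0,0.6],[-0.03,0,1.5,0,0.6]]'
python3 - <<'E'
from h import *
p,d=snap('side','side9')
q=np.ascontiguousarray(p[110:260,210:360]);cv2.imwrite('pics/c11.png',cv2.resize(q,(600,600),interpolation=3)[:,:,::-1])
E
```

```text
clock: 16.18
position: [0.6359, -0.2564, 0.1583]
ee_rot: [0.705, 0.709, -0.0, -0.0]
ft_force: [0.3, -0.4, -1.1]
grip_width: 0.518
```

View pics/c11.png

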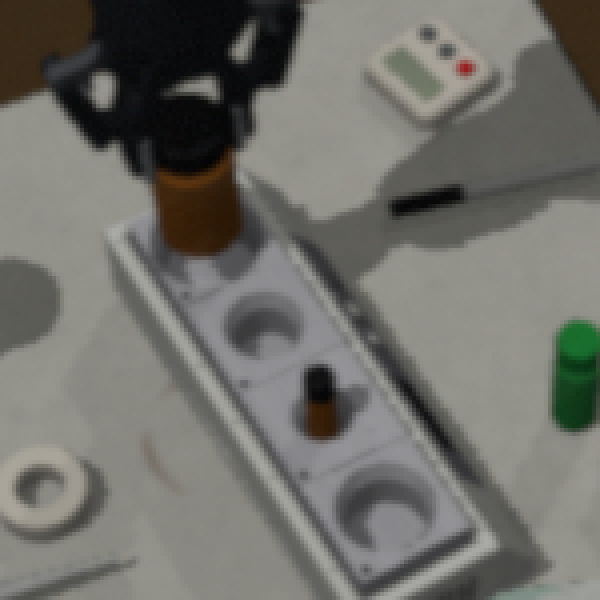

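```bash
cat >> h.py <<'E'
def foot(f,n,box,z,r,c0):
    """solve centre so that projected foot circle matches amber mask bottom row and left/right mid"""
    p=cv2.imread(f'pics/{f}.png');hsv=cv2.cvtColor(p,cv2.COLOR_BGR2HSV)
    m=(hsv[...,0]<20)&(hsv[...,1]>140)&(hsv[...,2]>35); M=np.zeros_like(m); r0,r1,a,b=box; M[r0:r1,a:b]=m[r0:r1,a:b]
    ys,xs=np.nonzero(M); B=ys.max()+.5
    k=[(xs[ys==y].min()+xs[ys==y].max())/2 for y in range(ys.max()-5,ys.max()-1)]
    U=np.mean(k)
    t=np.linspace(0,2*np.pi,90); c=np.array(c0,float)
    for _ in range(6):
        q=proj(n,np.c_[c[0]+r*np.cos(t),c[1]+r*np.sin(t),np.full(90,z)])
        ctr=q.mean(0); e=np.array([U-ctr[0],B-q[:,1].max()]); 
        tgt=onplane(n,[ctr+e],z)[0,:2]; c=c+(tgt-onplane(n,[ctr],z)[0,:2])
    return c.round(4),U,B
E
python3 - <<'E'
from h import *
print(foot('side9','side',(150,185,245,275),.1583-.067,.024,(.636,-.256)), 'bore 635.8 -253.8')
E
```

```text
(array([ 0.6339, -0.2635]), np.float64(259.375), np.float64(172.5)) bore 635.8 -253.8
```

Run:
```python
from h import *
d=np.load('pics/side9.npy');p=cv2.imread('pics/side9.png')
for u in (255,259,263):
  for v in range(148,178,2):
    P0,r=ray('side',[(u,v)]); X=P0+r[0]*d[v,u]; print(u,v,(X*1000).round(1),p[v,u])
```

```text
255 148 [ 645.3 -237.6  187.7] [14 12 13]
255 150 [ 647.1 -233.2  187.2] [7 7 7]
255 152 [ 647.2 -235.3  177.7] [ 8 10 11]
255 154 [ 647.2 -238.   167.3] [12 38 64]
255 156 [ 648.3 -236.   163.3] [15 50 85]
255 158 [ 648.9 -236.3  155.9] [12 36 59]
255 160 [ 649.8 -235.5  150.2] [12 33 57]
255 162 [ 650.4 -236.1  142.4] [ 7 32 56]
255 164 [ 650.4 -238.9  131.3] [ 8 30 55]
255 166 [ 651.6 -236.6  127.5] [ 8 31 55]
255 168 [ 651.7 -239.1  116.7] [ 8 31 54]
255 170 [ 652.5 -238.9  109.7] [10 31 55]
255 172 [ 652.4 -242.1   97.8] [21 38 60]
255 174 [ 645.6 -273.1   44.3] [74 74 78]
255 176 [ 648.  -266.5   46.4] [91 89 89]
259 148 [ 637.  -236.5  184.6] [16 16 15]
259 150 [ 638.3 -234.1  181.3] [9 8 7]
259 152 [ 639.2 -233.   176.1] [ 6  7 14]
259 154 [ 639.5 -234.3  167.5] [14 43 75]
259 156 [ 640.5 -233.   162.6] [15 45 78]
259 158 [ 641.  -233.4  155.1] [13 33 55]
259 160 [ 641.6 -233.4  148.2] [12 31 53]
259 162 [ 642.2 -233.7  140.8] [ 9 30 52]
259 164 [ 642.6 -234.7  132.2] [ 9 30 51]
259 166 [ 643.6 -233.2  127.3] [ 9 28 50]
259 168 [ 643.6 -235.9  116.2] [ 7 29 51]
259 170 [ 645.2 -232.3  114.2] [13 32 55]
259 172 [ 645.7 -233.1  105.8] [15 35 57]
259 174 [ 645.3 -237.3   92.1] [78 83 91]
259 176 [ 639.2 -264.1   44.4] [137 134 134]
263 148 [ 628.9 -234.6  182.5] [7 6 8]
263 150 [ 629.9 -233.2  177.8] [ 5  9 13]
263 152 [ 629.3 -237.4  165.2] [11 34 59]
263 154 [ 630.6 -235.1  161.6] [16 46 78]
263 156 [ 631.5 -233.9  156.4] [12 31 52]
263 158 [ 631.9 -234.5  148.7] [ 9 29 48]
263 160 [ 632.6 -234.4  141.7] [10 27 47]
263 162 [ 634.1 -231.2  139.3] [ 7 27 47]
263 164 [ 634.5 -231.8  131.3] [ 5 25 45]
263 166 [ 634.7 -233.5  121.6] [ 7 25 45]
263 168 [ 635.6 -232.3  116.2] [ 9 27 47]
263 170 [ 636.2 -232.4  108.8] [ 9 29 49]
263 172 [ 636.9 -232.4  101.3] [12 29 49]
263 174 [ 628.7 -265.7   44.1] [77 77 81]
263 176 [ 631.2 -258.8   46.6] [105 103 103]
```

```bash
cat >> h.py <<'E'
from scipy.optimize import least_squares
def axis(f,box,r,c0,n='side'):
    p=cv2.imread(f'pics/{f}.png');hsv=cv2.cvtColor(p,cv2.COLOR_BGR2HSV);d=np.load(f'pics/{f}.npy')
    m=(hsv[...,0]<20)&(hsv[...,1]>140)&(hsv[...,2]>35); M=np.zeros_like(m); r0,r1,a,b=box; M[r0:r1,a:b]=m[r0:r1,a:b]
    M=cv2.erode(M.astype(np.uint8),np.ones((3,3)))>0 if r>.012 else M
    v,u=np.nonzero(M); P0,rr=ray(n,np.c_[u,v]); X=P0+rr*d[v,u][:,None]
    X=X[np.hypot(X[:,0]-c0[0],X[:,1]-c0[1])<r+.02]
    g=lambda s:np.hypot(X[:,0]-s[0]-s[2]*(X[:,2]-X[:,2].mean()),X[:,1]-s[1]-s[3]*(X[:,2]-X[:,2].mean()))-r
    s=least_squares(g,[*c0,0,0],loss='soft_l1',f_scale=.002)
    return s.x.round(4),len(X),X[:,2].min().round(4),X[:,2].max().round(4)
E
python3 - <<'E'
from h import *
print(axis('side9',(150,185,240,280),.024,(.636,-.256)))
print('18 placed',axis('side9',(200,225,280,300),.009,(.620,-.122)))
E
```

```text
(array([ 0.6369, -0.2574,  0.0025, -0.0058]), 283, np.float64(0.102), np.float64(0.1668))
18 placed (array([ 0.6205, -0.1229, -0.0312, -0.0166]), 48, np.float64(0.0714), np.float64(0.103))
```

```bash
python3 -m pendant '[[0.07,-0.02,0,0,0.6],[0.07,-0.02,0.3,0,0.6],[0.07,-0.02,0.6,0,0.6],[0.07,-0.02,0.9,0,0.6],[0.07,-0.02,0.9,0,0.6]]';python3 -m pendant '[[0,0,0.1,0,0.6],[0,0,0.2,0,0.6],[0,0,0.2,0,0.6]]'
```

```text
clock: 16.85
position: [0.6344, -0.2532, 0.1209]
ee_rot: [0.705, 0.709, -0.0, -0.001]
ft_force: [0.3, -0.6, -1.7]
grip_width: 0.522
clock: 17.23
position: [0.635, -0.2535, 0.1143]
ee_rot: [0.705, 0.709, -0.0, -0.0]
ft_force: [-0.9, 0.3, -0.8]
grip_width: 0.521
```

```bash
python3 -m pendant '[[0,0,0.05,0,0.6],[0,0,0.05,0,0.6]]';python3 -m pendant '[[0,0,0.04,0,0.6],[0,0,0.04,0,0.6]]'; python3 -m pendant '[[0,0,0.03,0,0.6],[0,0,0.03,0,0.6]]'
```

```text
clock: 17.48
position: [0.6351, -0.2536, 0.1124]
ee_rot: [0.705, 0.709, 0.0, -0.0]
ft_force: [-0.4, -1.2, -1.0]
grip_width: 0.522
clock: 17.73
position: [0.6353, -0.2538, 0.1114]
ee_rot: [0.705, 0.709, 0.0, 0.0]
ft_force: [-0.3, 0.1, 4.0]
grip_width: 0.519
clock: 17.98
position: [0.6354, -0.254, 0.1113]
ee_rot: [0.705, 0.709, 0.0, 0.001]
ft_force: [-4.0, 1.5, 12.3]
grip_width: 0.52
```

```bash
python3 -m pendant '[[0,0,-0.02,0,0.4],[0,0,-0.02,0,0.3],[0,0,-0.02,0,0.2],[0,0,-0.02,0,0.15],[0,0,-0.02,0,0.15]]';python3 -m pendant '[[0,0,-0.3,0,0.15],[0,0,-1,0,0.15],[0,0,-2,0,0.15],[0,0,-2.7,0,0.15],[0,0,-2.7,0,0.15]]'
python3 - <<'E'
from h import *
p,d=snap('side','side10')
q=np.ascontiguousarray(p[110:260,210:360]);cv2.imwrite('pics/c12.png',cv2.resize(q,(600,600),interpolation=3)[:,:,::-1])
E
```

```text
clock: 18.6
position: [0.6351, -0.2536, 0.1104]
ee_rot: [0.705, 0.709, 0.0, -0.0]
ft_force: [0.3, -0.0, 0.7]
grip_width: 0.853
clock: 19.23
position: [0.636, -0.2544, 0.2219]
ee_rot: [0.705, 0.709, 0.001, 0.002]
ft_force: [-0.0, -0.2, -1.3]
grip_width: 0.845
```

View pics/c12.png

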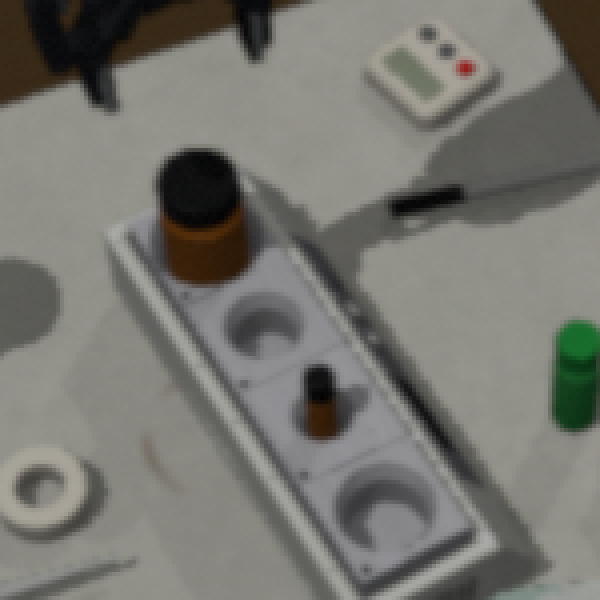

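```bash
python3 -m pendant '[[0.8,-0.4,0,0,0.3],[2,-1,0,0,0.3],[3.3,-1.65,0,0,0.3],[4.6,-2.3,0,0,0.3],[5.9,-2.95,0,0,0.3]]';python3 -m pendant '[[1.3,-0.65,0,0,0.3],[2.5,-1.3,0,0,0.3],[3.2,-1.65,0,0,0.3],[3.38,-1.72,0,0,0.3],[3.38,-1.72,0,0,0.3]]'; python3 -m pendant '[[0,0,0,0,0.3],[0,0,0,0,0.3]]'
```

```text
clock: 19.9
position: [0.5142, -0.0165, 0.2175]
ee_rot: [0.705, 0.709, -0.001, -0.0]
ft_force: [0.6, 0.2, 0.4]
grip_width: 0.7
clock: 20.52
position: [0.4462, 0.1161, 0.2181]
ee_rot: [0.705, 0.709, -0.0, 0.0]
ft_force: [0.5, -0.4, 0.3]
grip_width: 0.697
clock: 20.78
position: [0.4465, 0.1155, 0.2184]
ee_rot: [0.706, 0.708, -0.0, 0.0]
ft_force: [0.4, -0.3, 0.3]
grip_width: 0.697
```

```bash
python3 -m pendant '[[0.02,-0.01,0.8,0,0.3],[0.02,-0.01,1.8,0,0.3],[0.02,-0.01,2.8,0,0.3],[0.02,-0.01,3.5,0,0.3],[0.02,-0.01,3.8,0,0.3]]';python3 -m pendant '[[0,0,0.05,0,0.3],[0,0,0.05,0,0.4],[0,0,0.05,0,0.5],[0,0,0.05,0,0.6],[0,0,0.05,0,0.68]]' 35;python3 -m pendant '[[0,0,0,0,0.75],[0,0,0,0,0.83],[0,0,0,0,0.85],[0,0,0,0,0.85]]'; python3 -m pendant '[[0,0,-0.1,0,0.85],[0,0,-0.3,0,0.85],[0,0,-0.5,0,0.85],[0,0,-0.5,0,0.85]]'
python3 - <<'E'
from h import *
p,d=snap('side','side11')
q=np.ascontiguousarray(p[190:340,340:490]);cv2.imwrite('pics/c13.png',cv2.resize(q,(600,600),interpolation=3)[:,:,::-1])
E
```

```text
clock: 21.4
position: [0.4453, 0.1164, 0.0653]
ee_rot: [0.705, 0.709, -0.001, 0.0]
ft_force: [0.6, -0.6, -0.0]
grip_width: 0.699
clock: 22.02
position: [0.4459, 0.1175, 0.0648]
ee_rot: [0.705, 0.709, 0.0, -0.0]
ft_force: [-0.8, 0.5, 1.9]
grip_width: 0.318
clock: 22.52
position: [0.4458, 0.1176, 0.065]
ee_rot: [0.705, 0.709, 0.0, -0.0]
ft_force: [-3.3, 0.2, 7.2]
grip_width: 0.298
clock: 23.02
position: [0.4462, 0.1176, 0.0853]
ee_rot: [0.705, 0.709, 0.001, 0.0]
ft_force: [-0.1, 0.0, -0.5]
grip_width: 0.293
```

View pics/c13.png

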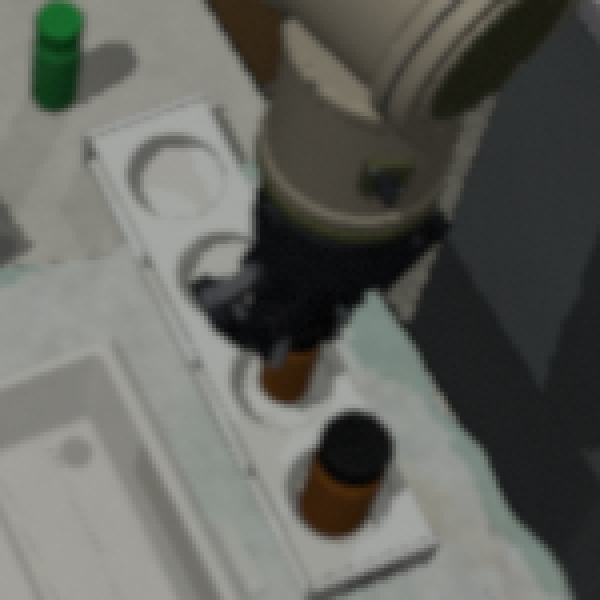

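```bash
python3 -m pendant '[[0,0,-0.8,0,0.85],[0,0,-1.8,0,0.85],[0,0,-2.8,0,0.85],[-0.3,0.2,-3.25,0,0.85],[-0.9,0.8,-3.25,0,0.85]]';python3 -m pendant '[[-0.9,0.6,0,0,0.85],[-2,1.3,0,0,0.85],[-3.1,2,0,0,0.85],[-4.2,2.7,0,0,0.85],[-5.3,3.3,0,0,0.85]]';python3 -m pendant '[[-0.9,0.39,0,0,0.85],[-1.4,0.39,0,0,0.85],[-1.49,0.39,0.8,0,0.85],[-1.49,0.39,1.3,0,0.85],[-1.49,0.39,1.3,0,0.85]]'
python3 - <<'E'
from h import *
p,d=snap('side','side12')
q=np.ascontiguousarray(p[110:260,210:360]);cv2.imwrite('pics/c14.png',cv2.resize(q,(600,600),interpolation=3)[:,:,::-1])
print(axis('side12',(145,195,255,300),.014,(.627,-.188)))
E
```

```text
clock: 23.7
position: [0.4785, 0.0825, 0.2158]
ee_rot: [0.704, 0.71, 0.002, -0.0]
ft_force: [0.3, 0.1, -1.4]
grip_width: 0.297
clock: 24.32
position: [0.6121, -0.1306, 0.2137]
ee_rot: [0.705, 0.71, -0.0, -0.0]
ft_force: [-0.4, 0.2, 1.1]
grip_width: 0.297
clock: 24.95
position: [0.6264, -0.1881, 0.1607]
ee_rot: [0.705, 0.709, -0.001, -0.001]
ft_force: [-0.1, -0.2, -0.1]
grip_width: 0.294
(array([ 0.6272, -0.1884, -0.0075, -0.    ]), 102, np.float64(0.1156), np.float64(0.1673))
```

View pics/c14.png

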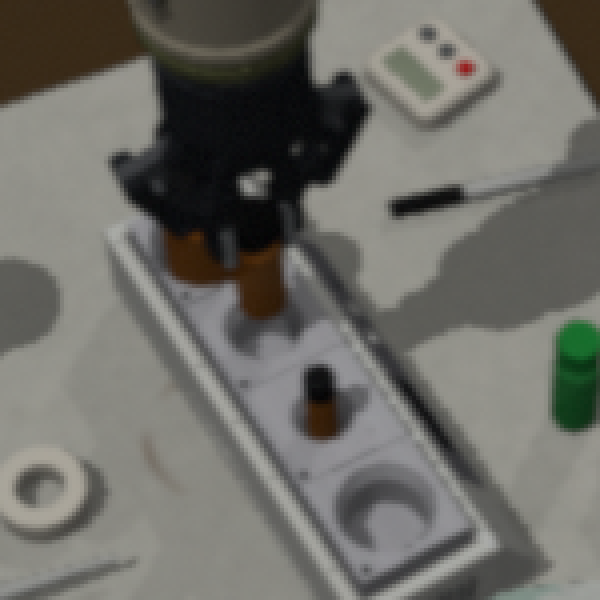

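```bash
python3 -m pendant '[[0,0,0.3,0,0.85],[0,0,0.6,0,0.85],[0,0,0.9,0,0.85],[0,0,1.2,0,0.85],[0,0,1.3,0,0.85]]';python3 -m pendant '[[0,0,0.06,0,0.85],[0,0,0.1,0,0.85],[0,0,0.1,0,0.85]]';python3 -m pendant '[[0,0,0.05,0,0.85],[0,0,0.05,0,0.85]]'
```

```text
clock: 25.62
position: [0.6267, -0.1891, 0.1093]
ee_rot: [0.705, 0.709, -0.0, -0.001]
ft_force: [0.5, -0.6, -0.5]
grip_width: 0.292
clock: 26.0
position: [0.6272, -0.1892, 0.1067]
ee_rot: [0.705, 0.709, 0.0, 0.0]
ft_force: [-1.3, 0.7, -0.2]
grip_width: 0.298
clock: 26.25
position: [0.6271, -0.1891, 0.1044]
ee_rot: [0.705, 0.709, 0.0, -0.0]
ft_force: [-0.0, 1.3, -0.5]
grip_width: 0.293
```

```bash
python3 -m pendant '[[0,0,0.06,0,0.85],[0,0,0.06,0,0.85]]';python3 -m pendant '[[0,0,0.03,0,0.85],[0,0,0.03,0,0.85]]';python3 -m pendant '[[0,0,0.03,0,0.85],[0,0,0.03,0,0.85]]'
```

```text
clock: 26.5
position: [0.627, -0.1891, 0.1018]
ee_rot: [0.705, 0.709, -0.0, -0.0]
ft_force: [0.9, -0.0, -1.6]
grip_width: 0.292
clock: 26.75
position: [0.6272, -0.1893, 0.1011]
ee_rot: [0.705, 0.709, 0.0, 0.0]
ft_force: [-1.1, 0.7, 2.2]
grip_width: 0.294
clock: 27.0
position: [0.6274, -0.1896, 0.101]
ee_rot: [0.705, 0.709, 0.0, 0.0]
ft_force: [-3.6, 1.4, 11.4]
grip_width: 0.296
```

```bash
python3 -m pendant '[[0,0,-0.02,0,0.65],[0,0,-0.02,0,0.55],[0,0,-0.02,0,0.45],[0,0,-0.02,0,0.35],[0,0,-0.02,0,0.35]]';python3 -m pendant '[[0,0,-0.3,0,0.35],[0,0,-1,0,0.35],[0,0,-2,0,0.3],[0,0,-2.8,0,0.25],[0,0,-2.8,0,0.25]]'
python3 - <<'E'
from h import *
p,d=snap('side','side13')
q=np.ascontiguousarray(p[110:260,210:360]);cv2.imwrite('pics/c15.png',cv2.resize(q,(600,600),interpolation=3)[:,:,::-1])
E
```

```text
clock: 27.62
position: [0.6271, -0.1892, 0.1004]
ee_rot: [0.705, 0.709, 0.0, -0.0]
ft_force: [0.3, -0.9, 0.9]
grip_width: 0.647
clock: 28.25
position: [0.6282, -0.1901, 0.216]
ee_rot: [0.705, 0.709, 0.001, 0.002]
ft_force: [0.5, 0.5, -0.0]
grip_width: 0.748
```

View pics/c15.png

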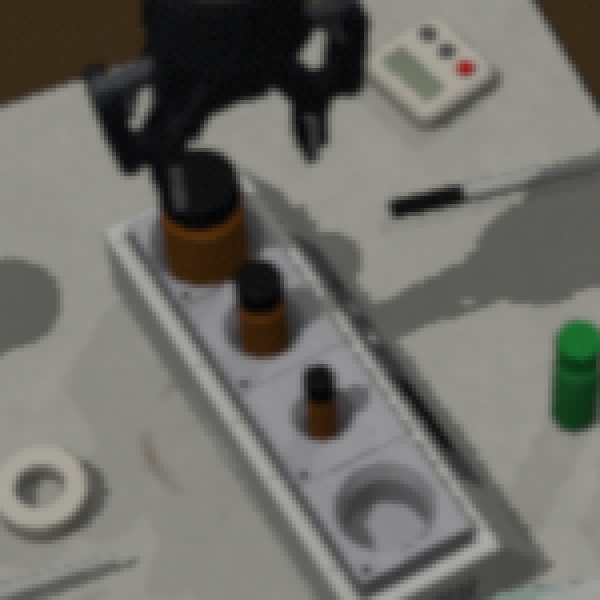

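```bash
python3 -m pendant '[[0.8,-0.4,0,0,0.25],[2,-1,0,0,0.25],[3.3,-1.6,0,0,0.25],[4.6,-2.2,0,0,0.25],[5.9,-2.8,0,0,0.25]]';python3 -m pendant '[[1.3,-0.6,0,0,0.25],[2.5,-1.15,0,0,0.25],[3.2,-1.5,0,0,0.25],[3.46,-1.58,0,0,0.25],[3.46,-1.58,0,0,0.25]]'; python3 -m pendant '[[0,0,0,0,0.25],[0,0,0,0,0.25]]'
```

```text
clock: 28.92
position: [0.5122, 0.0478, 0.2116]
ee_rot: [0.705, 0.709, -0.001, -0.0]
ft_force: [0.8, 1.2, 0.2]
grip_width: 0.752
clock: 29.55
position: [0.4497, 0.1839, 0.2122]
ee_rot: [0.705, 0.709, -0.0, 0.0]
ft_force: [0.5, -0.2, -0.5]
grip_width: 0.751
clock: 29.8
position: [0.4503, 0.183, 0.2124]
ee_rot: [0.706, 0.708, -0.0, 0.0]
ft_force: [0.5, 0.8, -0.3]
grip_width: 0.747
```

```bash
python3 -m pendant '[[0,0,0.8,0,0.25],[0,0,1.8,0,0.25],[0,0,2.7,0,0.25],[0,0,3.3,0,0.25],[0,0,3.53,0,0.25]]';python3 -m pendant '[[0,0,0,0,0.25],[0,0,0,0,0.35],[0,0,0,0,0.42],[0,0,0,0,0.5],[0,0,0,0,0.58]]' 38;python3 -m pendant '[[0,0,0,0,0.65],[0,0,0,0,0.72],[0,0,0,0,0.72]]'; python3 -m pendant '[[0,0,-0.1,0,0.72],[0,0,-0.3,0,0.72],[0,0,-0.5,0,0.72],[0,0,-0.5,0,0.72]]'
python3 - <<'E'
from h import *
p,d=snap('side','side14')
q=np.ascontiguousarray(p[220:370,350:500]);cv2.imwrite('pics/c16.png',cv2.resize(q,(600,600),interpolation=3)[:,:,::-1])
E
```

```text
clock: 30.42
position: [0.4495, 0.1831, 0.0702]
ee_rot: [0.705, 0.709, -0.001, 0.0]
ft_force: [0.0, -0.0, 0.7]
grip_width: 0.754
clock: 31.05
position: [0.4496, 0.1844, 0.0716]
ee_rot: [0.705, 0.709, 0.0, -0.0]
ft_force: [-2.9, -0.0, 5.7]
grip_width: 0.421
clock: 31.42
position: [0.4497, 0.1845, 0.0719]
ee_rot: [0.705, 0.709, 0.0, -0.0]
ft_force: [-3.2, -0.7, 9.2]
grip_width: 0.404
clock: 31.92
position: [0.4502, 0.1845, 0.0921]
ee_rot: [0.705, 0.709, 0.001, -0.0]
ft_force: [-1.1, -0.6, -1.1]
grip_width: 0.405
```

View pics/c16.png

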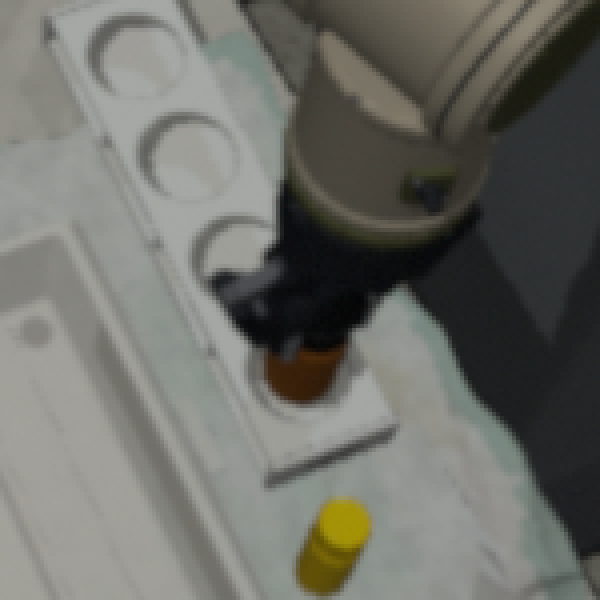

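```bash
python3 -m pendant '[[0,0,-0.8,0,0.72],[0,0,-1.8,0,0.72],[0,0,-2.7,0,0.72],[-0.3,0.2,-2.8,0,0.72],[-1,0.8,-2.8,0,0.72]]';python3 -m pendant '[[-1,0.7,0,0,0.72],[-2.1,1.4,0,0,0.72],[-3.2,2.1,0,0,0.72],[-4.3,2.8,0,0,0.72],[-5,3.2,0,0,0.72]]';python3 -m pendant '[[-0.04,0,0.4,0,0.72],[-0.04,0,0.9,0,0.72],[-0.04,0,0.9,0,0.72]]'
python3 - <<'E'
from h import *
p,d=snap('side','side15')
q=np.ascontiguousarray(p[130:280,220:370]);cv2.imwrite('pics/c17.png',cv2.resize(q,(600,600),interpolation=3)[:,:,::-1])
print(axis('side15',(195,250,285,330),.019,(.612,-.055)),'bore side 612(610.7), -55(-55.6)')
E
```

```text
clock: 32.6
position: [0.4817, 0.145, 0.2029]
ee_rot: [0.704, 0.71, 0.0, -0.001]
ft_force: [-0.1, 0.8, -1.2]
grip_width: 0.403
clock: 33.22
position: [0.6114, -0.0585, 0.2016]
ee_rot: [0.706, 0.708, -0.001, 0.0]
ft_force: [0.4, 0.1, -2.6]
grip_width: 0.403
clock: 33.6
position: [0.6097, -0.0549, 0.1647]
ee_rot: [0.704, 0.71, -0.001, -0.002]
ft_force: [-0.7, 0.5, -0.5]
grip_width: 0.404
(array([ 0.6101, -0.0551, -0.0113,  0.008 ]), 174, np.float64(0.1123), np.float64(0.1724)) bore side 612(610.7), -55(-55.6)
```

View pics/c17.png

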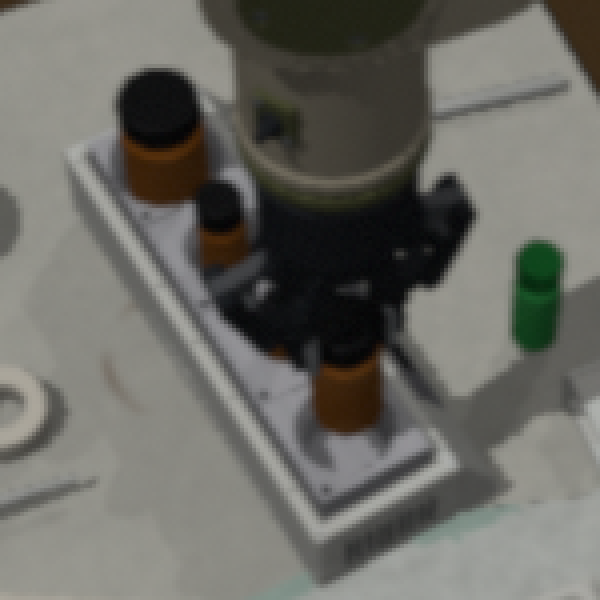

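```bash
python3 -m pendant '[[0,0.02,0.1,0,0.72],[0,0.02,0.4,0,0.72],[0,0.02,0.7,0,0.72],[0,0.02,1,0,0.72],[0,0.02,1,0,0.72]]';python3 -m pendant '[[0,0,0.1,0,0.72],[0,0,0.2,0,0.72],[0,0,0.2,0,0.72]]'
```

```text
clock: 34.28
position: [0.6113, -0.0565, 0.126]
ee_rot: [0.705, 0.709, -0.001, -0.001]
ft_force: [-0.3, -0.2, -0.2]
grip_width: 0.406
clock: 34.65
position: [0.6119, -0.0565, 0.1191]
ee_rot: [0.705, 0.709, -0.0, -0.0]
ft_force: [0.3, -0.1, -1.1]
grip_width: 0.404
```

```bash
python3 -m pendant '[[0,0,0.1,0,0.72],[0,0,0.2,0,0.72],[0,0,0.2,0,0.72]]';python3 -m pendant '[[0,0,0.04,0,0.72],[0,0,0.04,0,0.72]]';python3 -m pendant '[[0,0,0.03,0,0.72],[0,0,0.03,0,0.72]]'
```

```text
clock: 35.02
position: [0.6117, -0.0564, 0.1109]
ee_rot: [0.705, 0.709, -0.0, -0.0]
ft_force: [0.7, -0.5, -1.2]
grip_width: 0.406
clock: 35.28
position: [0.6119, -0.0565, 0.1096]
ee_rot: [0.705, 0.709, 0.0, -0.0]
ft_force: [0.2, 0.2, -0.9]
grip_width: 0.403
clock: 35.52
position: [0.6119, -0.0565, 0.1084]
ee_rot: [0.705, 0.709, -0.0, -0.0]
ft_force: [-0.3, 0.1, -1.1]
grip_width: 0.403
```

```bash
python3 -m pendant '[[0,0,0.03,0,0.72],[0,0,0.03,0,0.72]]';python3 -m pendant '[[0,0,0.02,0,0.72],[0,0,0.02,0,0.72]]'
```

```text
clock: 35.78
position: [0.6122, -0.0566, 0.108]
ee_rot: [0.705, 0.709, 0.0, 0.0]
ft_force: [-2.5, -0.1, 6.2]
grip_width: 0.401
clock: 36.02
position: [0.6123, -0.0567, 0.1079]
ee_rot: [0.705, 0.709, 0.001, 0.0]
ft_force: [-4.9, 1.2, 13.9]
grip_width: 0.4
```

Seated. Release, rise, and move clear for a check.

```bash
python3 -m pendant '[[0,0,-0.03,0,0.55],[0,0,-0.03,0,0.45],[0,0,-0.03,0,0.35],[0,0,-0.03,0,0.25],[0,0,-0.03,0,0.25]]';python3 -m pendant '[[0,0,-0.3,0,0.25],[0,0,-1,0,0.25],[0,0,-2,0,0.25],[0,0,-3,0,0.25],[0,0,-3.2,0,0.25]]';python3 -m pendant '[[1,-1,0,0,0.25],[2,-2,0,0,0.25],[3,-3,0,0,0.25],[4,-3.6,0,0,0.25],[5,-4,0,0,0.25]]';python3 -m pendant '[[0,0,0,0,0.25],[0,0,0,0,0.25],[0,0,0,0,0.25]]'
python3 - <<'E'
from h import *
p,d=snap('side','side16'); t,_=snap('top','top16')
a=cv2.resize(np.ascontiguousarray(p[100:280,210:390]),(400,400),interpolation=3);b=cv2.resize(np.ascontiguousarray(t[150:310,290:450]),(400,400),interpolation=3)
cv2.imwrite('pics/c18.png',np.hstack([a,b])[:,:,::-1])
P0={'38':(.612,-.056,.134),'18':(.62,-.124,.122),'28':(.628,-.19,.128),'48':(.636,-.256,.14)}
for n,f in(('side','side16'),('top','top16')):
    d=np.load(f'pics/{f}.npy'); v,u=np.mgrid[:480,:640]; p_,r=ray(n,np.c_[u.ravel(),v.ravel()]); X=p_+r*d.reshape(-1,1)
    for k,c in P0.items():
        q=X[(np.hypot(X[:,0]-c[0],X[:,1]-c[1])<int(k)/2000+.004)&(X[:,2]>.1)]
        print(n,k,len(q),'top z p90',np.percentile(q[:,2],90).round(4),'expected',c[2], 'capctr',q[q[:,2]>c[2]-.006].mean(0).round(4))
E
```

```text
clock: 36.65
position: [0.6119, -0.0565, 0.1076]
ee_rot: [0.705, 0.709, -0.0, -0.0]
ft_force: [-0.3, 0.4, -0.1]
grip_width: 0.748
clock: 37.28
position: [0.6131, -0.0571, 0.2392]
ee_rot: [0.705, 0.709, 0.002, 0.002]
ft_force: [0.5, -0.0, 0.4]
grip_width: 0.752
clock: 37.9
position: [0.4493, 0.1441, 0.2358]
ee_rot: [0.705, 0.71, 0.001, -0.001]
ft_force: [0.3, 0.9, -1.1]
grip_width: 0.749
clock: 38.28
position: [0.4513, 0.1413, 0.2356]
ee_rot: [0.706, 0.708, -0.0, 0.0]
ft_force: [0.2, 0.1, 0.4]
grip_width: 0.751
side 38 347 top z p90 0.1361 expected 0.134 capctr [ 0.6138 -0.0545  0.1338]
side 18 83 top z p90 0.1234 expected 0.122 capctr [ 0.6209 -0.1204  0.1208]
side 28 183 top z p90 0.1296 expected 0.128 capctr [ 0.6282 -0.1862  0.1272]
side 48 494 top z p90 0.1413 expected 0.14 capctr [ 0.6365 -0.2517  0.1393]
top 38 192 top z p90 0.136 expected 0.134 capctr [ 0.6141 -0.0596  0.1331]
top 18 43 top z p90 0.1258 expected 0.122 capctr [ 0.6208 -0.1252  0.1218]
top 28 109 top z p90 0.1308 expected 0.128 capctr [ 0.6286 -0.1917  0.1271]
top 48 333 top z p90 0.1424 expected 0.14 capctr [ 0.6363 -0.2566  0.1392]
```

View pics/c18.png

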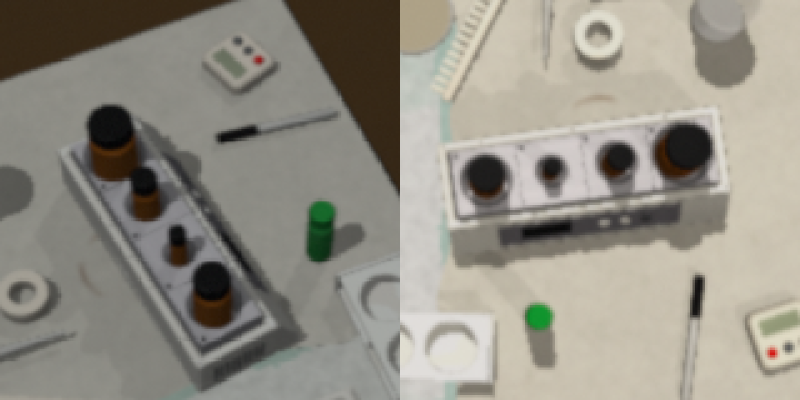

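All four vials stand upright in their matching bores, with cap heights as expected. The timer and tape haven't moved, and the robot is clear.

```bash
python3 -c "
from workcell import hand_in
print(hand_in())"
```

```text
the job is handed in; nothing more can be done
None
```

I moved all four amber vials from the rack into their matching bores: 18 mm into 25, 28 into 35, 38 into 45 and 48 into 55. Each was lowered until it touched the bottom, with a contact force of about 11–14 N, and only then released. I handed the job in shortly after 38.3 s on the robot's clock.

**Last checks:**
- **Seating:** both cameras show the vials upright, with cap tops within about 4 mm of the height for a vial at the bottom of its bore (noisiest on the 18 mm cap). The gripper height at contact matched the expected bottom to within 1 mm for every vial.
- **Bystanders:** the timer, the tape and the green vial look undisturbed in the final pictures. I did not check the yellow vial in them, but nothing I did went near it.
- **Disagreement:** the two cameras differ by about 4–5 mm in y. I worked from their mean and from differences within one camera.
- **Failed check:** one image-based estimate of the 48 mm vial's foot put it about 10 mm off. I discarded it in favour of a fit to the depth points, and the vial then seated cleanly.

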